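Carton changeover on the packing conveyor

ROBOT

A 7-joint arm with a two-finger parallel gripper is mounted at the origin on the work surface. World frame = base frame: x ahead of the robot, y to its left, z up, the work surface at z = 0. Lengths are in mm, angles in rad, forces in N, time in s.
With the tool pointing down it reaches from about 425 to 925 mm from the base axis. Payload 6.8 kg.
Tool frame: the origin (TCP) lies at the very end of the fingers, on their centre line; the grasp point (between the pads) lies 19 mm behind it; z points along the fingers, y is the line along which they close (so a half turn about z gives the same grasp; the last joint's range is limited). The gripper opens to 88 mm and grips with 3 to 60 N. Pads are 20 mm wide; open, the fingers measure 115 mm over their backs; the gripper's body (75 mm by 178 mm) begins 61 mm behind the grasp point.
Start: joints at [-1.227, 0.477, 0.022, 1.555, -0.011, 1.109, -0.083], TCP at [294.694, 607.291, 222.664] pointing down, gripper open.
Joint ranges: [-2.96, 2.96], [-0.34, 2.1], [-1.41, 1.46], [0.24, 2.44], [-1.37, 4.51], [0.17, 1.92], [-2.96, 2.96]. Speed limits (rad/s): [2.39, 2.39, 3.14, 3.14, 3.14, 3.14, 3.14].

INTERFACE

Orientations are given as a rotation vector (axis times angle).
In Python, from workcell import state, viewer, arm gives the robot as it stands. The module is installed in compiled form; this text tells all that it offers.
- The arm moves only by the shell command python3 -m creep 'ROWS' [FORCE]. ROWS is JSON, a list of rows, each a list of 7 numbers: the shift along the tool's x, y, z in cm, then the turn, a rotation vector about the tool's x, y, z in degrees, then the finger opening in cm, from 0 to 8.78. In form: [[x, y, z, wx, wy, wz, gripper], ...]. A call has 1 to 10 rows; each row is the pose to reach, as a shift and turn from the pose commanded when the call began, along the tool's axes at that moment; what a row does not reach only later rows make up. A row lasts 1/12 s, in which the tool goes at most 41.7 mm and 7.16 degrees, less where a joint would pass 70% of its speed; a pose out of reach is approached as far as the arm can. A call with a gripper value outside its range is refused whole. The fingers move at their own pace and stop on an object; FORCE is the grip in N (left out, the last holds). Time passes only in rows, so rows that repeat a pose let the fingers close. It gives the time, the measured TCP pose, the force, the opening and the grip force at its end, in the units of the state.
- state(): the state, without advancing time (a new reading comes with each control period).
- viewer.grab_frame(name): name is "side" or "top"; returns the picture (384x512x3 uint8, blue, green, red); there is no depth.
- viewer.get_calibration(name): a dict with "K" (3x3 intrinsics, pixels), "R" (3x3) and "t" (3): a world point X has camera coordinates R X + t. Camera axes: x right, y down, z forward; pixel columns grow to the right and rows downward; lengths in mm; the calibration is good to about 2 mm. A picture is of the moment at which its call begins. get_calibration takes no time and is no camera call.
- arm.job_done(): hands the job in; it is judged then, once.
Trained networks look in the newest picture that a camera, given by its name, has taken for a name from the list of things; names that differ only in an ending like _2 or _b are one class to them, and where a whole thing is asked for, a point or a joint stands for the part that bears it (a point fixed in the world has none). Each returns a list of dicts, best first, with "p" (0 to 1); they miss things now and then, are a little off and sometimes report something else, mostly with a low value. They report only what shows in the picture. A call takes as long as a camera call. They do not tell look-alikes from the thing itself.
- viewer.recognise(camera, target): "at" ([column, row] in pixels, amid what is visible of it).
- viewer.masks_of(camera, target): "region" (384x512 bool, what is visible of it) and "at" ([column, row] in pixels, amid what is visible of it).
- viewer.landmark_of(camera, target): "at" ([column, row] in pixels: a listed point, or the origin of a listed thing).
The state is a dict: "time_s": time; "joint_pos": joint angles; "qvel": joint speeds; "joint_torque": joint torques, N m; "position": TCP position; "tcp_rot": TCP orientation; "contact_force": force on the tool from outside, world axes, zero at the start; "torque": the same for the moment, N m; "width": finger opening in mm; "finger_force": force on a finger pad.
Only numpy, scipy, OpenCV 4.12 (cv2) and the standard library are available. Lean on these libraries where they do the work, as an engineer would, in place of code of your own. Each camera call takes 0.05 s, during which the arm holds its last target. There are 200 camera calls.

TASK

Change the packing conveyor over to the long carton: slide the loosened orange carton stop along its T-slot rail and out of the rail's open end, and stand it upright in the empty half of the blue tray. In either order, take the yellow setting tool from its blue stand and, keeping the gripper's fingers off the switch panel, set the carton code with it on the controller's five little white switches - counting from the green lamp: on, off, on, on, off, where on is pushed up the sloping panel towards the belt - then put the tool back in its stand. Leave the red tin, the jar, the tape roll and the grey spare stop where they are.

Things in the scene. Friction and masses are not known exactly. Their poses are not given: they have to be found in the camera images.
- conveyor: Bench-top belt conveyor, fixed. Origin on the bench under the near rail's middle line; y along the conveyor (to the robot's left), x across it away from the robot, z up. Near rail: 40 x 40 mm T-slot profile, y -170 (open end) to 620, top at z 105. Belt x 27 to 253, top z 100. Grey controller box on the rail's robot side: y 45 to 195, x -110 to -20, up to z 115.
- slot_end (a point): Middle of the slot at the rail's open end, on the rail's top face; axes as the conveyor. Nothing else stands within 80 mm beyond it. The slot runs straight along +y; it is 12 mm wide at the top, between lips 5 mm thick; the chamber under them is 27 mm wide, 12 mm high.
- hoop (a point): Middle of the level top bar of the yellow hoop (12 mm tube) that guards the controller: the bar runs 70 mm to each side along the conveyor's y, about 165 mm above the switches; its two legs, 82 mm to each side and 41 mm nearer the belt, come up from the rail. Fixed to the conveyor.
- well (a point): Middle of the mouth of the switches' well, level with the panel's face; axes as bank. Well 36 mm (x) by 74 mm (y), 12 mm deep. The panel slopes 35 degrees, facing up and towards the robot; a tool must come in tilted, about along -z of this frame, as the hoop stands above and the well is deep.
- bank: Switch bank, fixed to the conveyor at its x -70, y 120, z 75. Origin mid red floor of the well; x up the slope to the belt (on), y along the row (as the conveyor's y), z straight out of the panel. Five white levers 6 x 6 mm, 7 mm high, at y = 24, 12, 0, -12, -24 mm (switch 1 to 5); a lever's middle is at x = -4 mm when off, +4 mm when on. Green lamp at y = 56.
- sw1 (a joint): Switch 1 (next to the green lamp): 0 off, 0.008 m on (up the slope). All five snap over past half-way and stay; a push of about 2 N on the lever along the slope is enough, and they stop hard at both ends.
- sw2 (a joint): Switch 2, as sw1.
- sw3 (a joint): Switch 3, as sw1.
- sw4 (a joint): Switch 4, as sw1.
- sw5 (a joint): Switch 5 (farthest from the lamp), as sw1.
- stop_mid (a point): Middle of the carton stop's orange block, 24 (x) x 36 (y) x 50 (z) mm (loose, 220 g), z up, x over the belt, y along the slot. Below the block: flange 36 x 44 x 8 mm lying on the rail, neck 9 mm thick, T-foot 24 x 40 x 6 mm under the lips, its underside 45.5 mm below this point. The y faces are free to grip. It slides lightly, with 1.5 mm play to each side.
- tray_free (a point): Middle of the empty half of the fixed blue change-parts tray, on its floor, 4 mm above the bench; z up. The tray is 150 (x) x 200 (y) mm with walls 26 mm high; a wall along x halves it. The empty half is 142 (x) x 94 (y) mm inside; the grey spare stop stands in the other half, 98 mm away at +y.
- setter_mid (a point): Middle of the yellow handle of the setting tool (loose, 70 g), z along the tool towards the handle's top. Square handle 20 x 20 x 62 mm, faces along the tool's x and y. Below it a steel shaft on the same axis: 8 mm thick for 28 mm, then 5 mm thick for 30 mm to its flat tip, which is 89 mm below this point. In the stand the tool hangs upright with the handle's lower end on the stand's top.
- stand_top (a point): Middle of the mouth of the blue tool stand, fixed, a block 56 x 56 x 62 mm: a through hole 15 mm wide with a 3 mm chamfer, at the top face 62 mm above the bench.
- tin_a: Red food tin, 73 mm across, 95 mm high, loose bystander; origin under its base.
- jar: Jar with a red lid, 72 mm across, 100 mm high, loose bystander.
- tape: Roll of brown tape lying flat, 100 mm across, 48 mm high, loose bystander.
- spare_stop: Grey spare stop like the orange one but 15 mm taller, standing in the tray's other half; origin under its foot; bystander.
- stop: The carton stop again, with its origin under the middle of its T-foot, 45.5 mm below stop_mid, axes as there. Its orange arm, 16 x 12 mm, reaches over the belt to x = 68 mm, 56 mm above the foot's underside; its black knob, 24 mm across, sits on the -x side out to x = -34 mm, 42 mm up.
- setter: The setting tool again, with its origin on its axis at the handle's lower end (31 mm below setter_mid), axes as setter_mid.
Things that resemble listed ones, but are neither listed nor needed, are in the scene too. What is meant by the part that bears stand_top is not pink, and is the larger of those in its own colour. Several things look just like the setter: the one meant starts nearest to the robot's base.

How it is judged:
By the outcome, as a careful person would: the job done as asked, in the order asked, and still so for the second after the job is handed in, with the robot touching nothing.
It also fails if it takes over 72 s, if anything falls off the work surface, if the arm or the gripper's body presses on something with over 40 N, if the wrist force passes 120 N, or if a joint passes its speed limit or range.

## Working session

There is one attempt and no reset: what is moved stays moved. The work goes in short steps, Python scripts to look and compute and a shell command to move; the robot and the scene stay as the last step left them, time stands still between calls to the robot, and variables do not carry over. Pictures are saved under pics/ and viewed, at most 10 in all, crops included, and the job is handed in when it is done.

```bash
mkdir -p pics
cat > h.py <<'E'
import numpy as np, cv2
from workcell import state, viewer, arm
from scipy.spatial.transform import Rotation as Ro
def cal(c):
    d=viewer.get_calibration(c); return [np.array(d[k],float) for k in "KRt"]
def ray(c,uv):
    K,R,t=cal(c); t=t.ravel(); o=-R.T@t; d=R.T@np.linalg.solve(K,[uv[0],uv[1],1]); return o,d/np.linalg.norm(d)
def onz(c,uv,z):
    o,d=ray(c,uv); return o+d*(z-o[2])/d[2]
def tri(a,b):
    (o1,d1),(o2,d2)=ray("side",a),ray("top",b)
    A=np.c_[d1,-d2]; s=np.linalg.lstsq(A,o2-o1,rcond=None)[0]
    p,q=o1+s[0]*d1,o2+s[1]*d2; return (p+q)/2,np.linalg.norm(p-q)
def proj(c,X):
    K,R,t=cal(c); p=K@(R@np.asarray(X,float)+t.ravel()); return p[:2]/p[2]
E
python3 - <<'E'
from h import *
np.set_printoptions(precision=1,suppress=True)
for c in("side","top"):
    cv2.imwrite(f"pics/{c}0.png",viewer.grab_frame(c))
    K,R,t=cal(c); print(c,K[0,0],-R.T@t.ravel(),R[2])
    for n in["slot_end","hoop","well","bank","stop_mid","tray_free","setter_mid","stand_top","tin_a","jar","tape","spare_stop","stop","setter","conveyor"]:
        print(n,[(np.round(x["at"],1).tolist(),round(x["p"],2)) for x in viewer.landmark_of(c,n)][:4])
print(state())
E
```

```text
side 493.49793541256645 [-395.6 -922.1  915.3] [ 0.6  0.6 -0.5]
slot_end [([328.6, 211.5], 0.67)]
hoop [([241.6, 148.4], 0.92)]
well [([239.7, 194.9], 0.66)]
bank [([246.1, 195.7], 0.77), ([237.9, 195.9], 0.74)]
stop_mid [([155.6, 186.9], 0.18)]
tray_free [([326.2, 296.5], 0.81)]
setter_mid [([169.4, 177.4], 0.69), ([158.0, 186.7], 0.53)]
stand_top [([155.8, 197.4], 0.9), ([201.0, 186.6], 0.61), ([147.7, 185.3], 0.53), ([311.5, 189.8], 0.25)]
tin_a [([248.8, 259.7], 0.79)]
jar []
tape []
spare_stop [([294.8, 287.6], 0.64)]
stop [([310.9, 203.2], 0.92)]
setter [([159.3, 196.8], 0.53), ([173.6, 182.6], 0.43)]
conveyor [([285.0, 216.6], 0.91)]
top 395.22053660765596 [ 358.4   -0.4 1311.7] [ 0.1 -0.  -1. ]
slot_end [([309.6, 148.4], 0.85)]
hoop [([214.0, 168.4], 0.6), ([293.8, 146.4], 0.21)]
well [([220.8, 180.4], 0.67), ([259.6, 159.2], 0.49)]
bank [([222.7, 177.8], 0.96)]
stop_mid [([293.6, 149.3], 0.66)]
tray_free [([362.5, 221.0], 0.66)]
setter_mid [([145.0, 238.1], 0.65), ([405.3, 164.3], 0.42), ([131.6, 207.3], 0.39), ([258.5, 158.4], 0.23)]
stand_top [([147.6, 238.8], 0.74), ([117.3, 237.3], 0.73), ([173.4, 197.4], 0.64)]
tin_a [([283.9, 233.9], 0.93), ([294.5, 147.7], 0.6)]
jar [([403.0, 162.6], 0.96)]
tape [([238.7, 233.9], 0.77)]
spare_stop [([335.1, 231.3], 0.58)]
stop [([285.4, 152.0], 0.86)]
setter [([134.5, 209.2], 0.58), ([292.8, 148.0], 0.55), ([148.2, 236.7], 0.43)]
conveyor [([260.6, 158.5], 0.86)]
{'time_s': 1.6, 'joint_pos': array([-1.2,  0.5,  0. ,  1.6, -0. ,  1.1, -0.1]), 'qvel': array([-0., -0., -0.,  0.,  0.,  0., -0.]), 'joint_torque': array([  0. , -58.3,   1.5, -27.3,  -0.1,   0. ,   0. ]), 'position': array([294.7, 607.3, 222.6]), 'tcp_rot': array([ 0.7,  3.1, -0. ]), 'contact_force': array([0.6, 0.6, 0.1]), 'torque': array([-0.,  0.,  0.]), 'finger_force': 0.0, 'width': 87.98495883783536}
```

Run:
```python
import cv2
a=cv2.imread("pics/top0.png"); b=cv2.imread("pics/side0.png")
cv2.imwrite("pics/topc.png",cv2.resize(a[110:290,90:430],(800,424),interpolation=cv2.INTER_CUBIC))
cv2.imwrite("pics/sidec.png",cv2.resize(b[110:330,100:390],(790,600),interpolation=cv2.INTER_CUBIC))
```

```text
(no output)
```

View pics/topc.png

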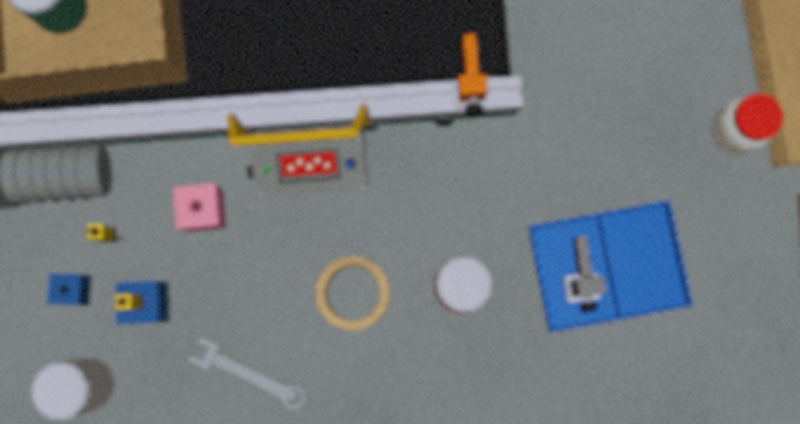

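View pics/sidec.png

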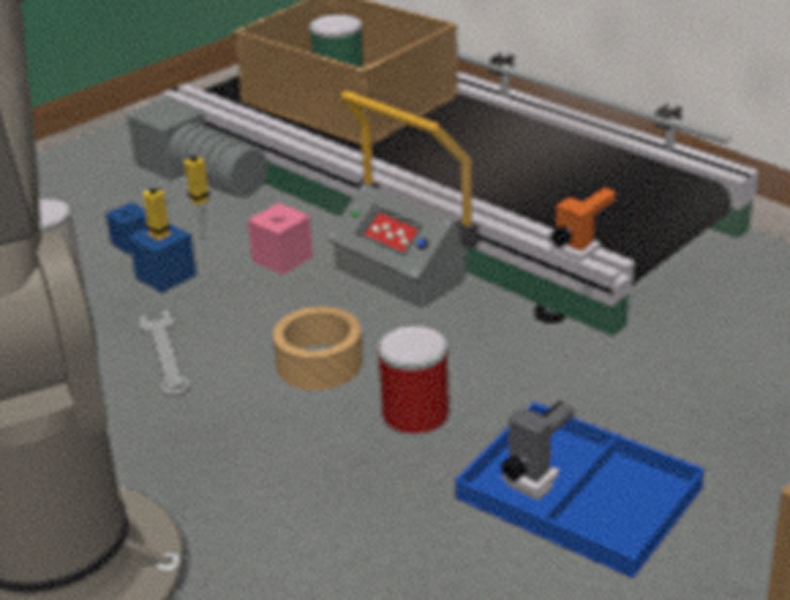

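The top view shows the target setter upright in the larger blue stand at crop (125,300), with a look-alike setter at (97,232). The stop is near the rail's open end at (472,85) and the tray's empty half is on the right. The levers zigzag around (309,163).

Run:
```python
from h import *
from scipy.optimize import least_squares
np.set_printoptions(precision=1,suppress=True)
top={"slot":[309.6,148.4],"well":[220.8,180.4],"bank":[222.7,177.8],"conv":[260.6,158.5]}
side={"slot":[328.6,211.5],"well":[239.7,194.9],"bank":[242,195.8],"conv":[285,216.6]}
loc={"slot":[0,-170,105],"well":[-76.9,120,84.8],"bank":[-70,120,75],"conv":[0,0,0]}
for k in top: print(k,*tri(side[k],top[k]),onz("top",top[k],loc[k][2]),onz("side",side[k],loc[k][2]))
print("hoop",*tri([241.6,148.4],[214.0,168.4]))
print("stop",onz("top",[285.4,152.0],87),onz("side",[310.9,203.2],87), onz("top",[293.6,149.3],132.5))
print("tray",*tri([326.2,296.5],[362.5,221.0]),onz("top",[362.5,221],4),onz("side",[326.2,296.5],4))
print("setter",*tri([158,186.7],[145,238.1]),onz("top",[145,238.1],93))
print("stand",*tri([155.8,197.4],[147.6,238.8]),onz("top",[147.6,238.8],62),onz("side",[155.8,197.4],62))
print("setterorg",*tri([159.3,196.8],[148.2,236.7]))
def res(p):
    R=Ro.from_euler("z",p[2]).as_matrix(); r=[]
    for c,D in(("top",top),("side",side)):
        for k in D: r+=list((proj(c,R@loc[k]+[p[0],p[1],0])-D[k])*(1 if k!="conv" else .4))
    return r
s=least_squares(res,[600,0,0],loss="soft_l1"); print(s.x,np.degrees(s.x[2]),np.array(res(s.x)))
# masks for stop/tray/stand
for c,n in(("top","stop_mid"),("top","tray_free"),("top","stand_top"),("top","setter_mid"),("side","stop_mid")):
    for m in viewer.masks_of(c,n)[:4]:
        cn=max(cv2.findContours(m["region"].astype(np.uint8),0,2)[0],key=len)
        print(c,n,round(m["p"],2),m["at"],m["region"].sum(),cv2.minAreaRect(cn))
```

```text
slot [ 652.3 -155.8   91. ] 0.5919859369659971 [ 648.8 -153.8  105. ] [ 634.9 -168.9  105. ]
well [551.3 129.   83. ] 10.687043584988913 [555.2 125.5  84.8] [544.8 129.8  84.8]
bank [559.2 124.4  78.1] 13.605115045907306 [565.  120.4  75. ] [557.  132.2  75. ]
conv [635.1   2.8  12.2] 10.017652538611479 [641.6  -0.6   0. ] [644.4  17.8   0. ]
hoop [561.9 127.3 249.3] 0.7072440596858859
stop [642.6 -79.3  87. ] [659.1 -80.3  87. ] [ 640.1 -101.5  132.5]
tray [ 423.6 -332.4    6.5] 4.217368404282179 [ 425.2 -334.5    4. ] [ 423.9 -329.7    4. ]
setter [378.6 354.9 100.9] 1.0368671769885844 [378.3 357.5  93. ]
stand [373.4 362.   58.2] 7.998601585488052 [376.5 358.4  62. ] [367.3 359.5  62. ]
setterorg [382.1 358.6  58.2] 2.614719436235085
[637.6  11.5   0.1] 3.560671239979603 [ 1.4  0.2 -0.3  0.5 -2.   1.5 -1.4  0.5 -0.1 -3.   2.6 -0.6  1.8  0.2
  0.   0.6]
top stop_mid 0.67 [291.1, 144.0] 361 ((289.5, 141.5), (35.0, 15.0), 90.0)
top tray_free 0.87 [350.6, 221.6] 2578 ((349.3534851074219, 222.3751678466797), (47.40970993041992, 63.48308181762695), 78.31063079833984)
top stand_top 0.87 [151.8, 237.5] 286 ((150.50880432128906, 237.6147003173828), (17.563499450683594, 22.088592529296875), 85.60128784179688)
top stand_top 0.71 [175.6, 197.1] 419 ((174.62069702148438, 197.9482879638672), (19.598735809326172, 22.00705337524414), 85.2363510131836)
top stand_top 0.62 [123.7, 230.3] 229 ((119.5, 232.5), (13.0, 17.0), 90.0)
top stand_top 0.28 [208.4, 129.0] 21028 ((182.6207275390625, 127.37255096435547), (134.56497192382812, 254.56524658203125), 85.89189147949219)
top setter_mid 0.6 [144.5, 235.6] 79 ((145.0, 238.0), (6.0, 12.0), 90.0)
top setter_mid 0.55 [351.9, 222.3] 2463 ((349.0247497558594, 222.70594787597656), (46.429344177246094, 62.00931930541992), 79.5625228881836)
side stop_mid 0.79 [313.0, 191.5] 333 ((312.641845703125, 190.78941345214844), (17.71802520751953, 26.33616065979004), 15.52410888671875)
```

Run:
```python
from h import *
from scipy.optimize import least_squares
np.set_printoptions(precision=1,suppress=True)
F={c:np.mean([viewer.grab_frame(c).astype(float) for _ in range(4)],0) for c in("top","side")}
np.savez("F.npz",**F)
for c,(x0,x1,y0,y1) in(("top",(195,250,160,200)),("side",(220,270,170,220))):
    f=F[c]; hsv=cv2.cvtColor(f.astype(np.uint8),cv2.COLOR_BGR2HSV)
    sub=f[y0:y1,x0:x1]; red=(sub[...,2]-sub[...,1]>60)
    n,l,s,ce=cv2.connectedComponentsWithStats(red.astype(np.uint8)); k=1+np.argmax(s[1:,4]); print(c,"red",ce[k]+[x0,y0],s[k])
    cn=cv2.findContours((l==k).astype(np.uint8),0,2)[0][0]; hull=cv2.convexHull(cn); M=cv2.moments(hull); print("hull cen",M["m10"]/M["m00"]+x0,M["m01"]/M["m00"]+y0, cv2.minAreaRect(hull))
    white=sub.min(-1); hm=np.zeros(white.shape,np.uint8); cv2.fillConvexPoly(hm,hull,1)
    w=np.where(hm>0,white,0); 
    big=cv2.resize(F[c][y0:y1,x0:x1],None,fx=10,fy=10,interpolation=cv2.INTER_CUBIC); cv2.imwrite(f"pics/w_{c}.png",np.clip(big,0,255))
# rail edges in top: gradient along columns
g=F["top"].mean(-1)
for col in range(130,310,20):
    p=g[120:185,col-1:col+2].mean(1); d=np.diff(p); i=np.argsort(-abs(d))[:4]; print(col,[(120+int(j),int(d[j])) for j in sorted(i)])
row=[g[140:152,c].mean() for c in range(300,325)];print(np.round(row))
a=cv2.imread("pics/w_top.png"); b=cv2.imread("pics/w_side.png"); H=500
cv2.imwrite("pics/w.png",cv2.resize(np.hstack([cv2.copyMakeBorder(a,0,H-a.shape[0],0,0,0),b]),(798,380)))
```

```text
top red [220.7 179.3] [ 14  14  25  11 193]
hull cen 220.90997566909977 179.20032441200325 ((25.91116714477539, 19.256345748901367), (9.190869331359863, 23.867761611938477), 85.91438293457031)
side red [243.  194.6] [ 14  18  19  14 125]
hull cen 243.13567251461987 194.66666666666666 ((23.200000762939453, 24.600000381469727), (16.099689483642578, 9.838699340820312), 26.56505012512207)
130 [(153, 52), (154, 55), (167, -35), (168, -47)]
150 [(152, 64), (153, 51), (166, -41), (167, -36)]
170 [(150, 42), (151, 58), (152, 37), (165, -48)]
190 [(148, 20), (149, 66), (150, 51), (159, -20)]
210 [(147, 39), (148, 60), (149, 38), (162, -42)]
230 [(146, 63), (147, 53), (160, -37), (161, -36)]
250 [(145, 62), (146, 45), (158, -30), (159, -43)]
270 [(143, 56), (144, 55), (157, -36), (158, -44)]
290 [(153, -29), (154, -33), (158, 28), (159, 37)]
[151. 151. 150. 151. 151. 152. 157. 164. 169. 169. 163. 151. 135. 128.
 127. 127. 127. 128. 128. 127. 127. 128. 128. 128. 127.][ WARN:0@6.368] global loadsave.cpp:1063 imwrite_ Unsupported depth image for selected encoder is fallbacked to CV_8U.
```

View pics/w.png

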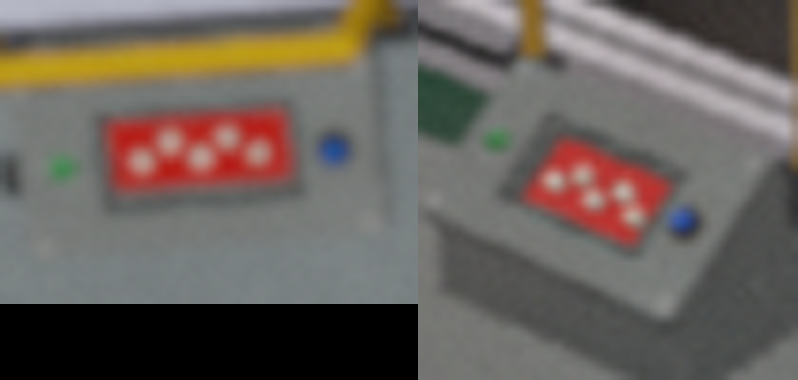

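```bash
cat >> h.py <<'E'
s35,c35=np.sin(np.radians(35)),np.cos(np.radians(35))
Bx,Bz=np.array([c35,0,s35]),np.array([-s35,0,c35])
def bank(x,y,z): return np.array([-70,120,75.])+x*Bx+y*np.array([0,1,0])+z*Bz
E
python3 - <<'E'
from h import *
from scipy.optimize import least_squares
np.set_printoptions(precision=1,suppress=True)
T=[(213.1,180.7),(216.9,178.1),(221.0,180.4),(224.6,177.6),(228.6,179.6)]
S=[(237.3,193.4),(241.3,192.6),(242.7,195.9),(246.7,194.7),(247.9,198.1)]
L=[bank(x,y,5) for x,y in zip((-4,4,-4,4,-4),(24,12,0,-12,-24))]
far=[(130,154.0),(150,153.0),(170,151.4),(190,150),(210,148.6),(230,147),(250,145.9),(270,144)]
near=[(130,168),(150,167),(210,162.6),(230,161),(250,159.4),(270,158)]
def W(p,X): return Ro.from_euler("z",p[2]).as_matrix()@np.asarray(X,float)+[p[0],p[1],0]
def res(p,parts=False):
    a=np.array([proj("top",W(p,l))-t for l,t in zip(L,T)]); b=np.array([proj("side",W(p,l))-t for l,t in zip(L,S)])
    e=[]
    for E,x in((far,20),(near,-20)):
        for uv in E:
            o=onz("top",uv,105); q=Ro.from_euler("z",-p[2]).as_matrix()@(o-[p[0],p[1],0]); e.append((q[0]-x)/3)
    e=np.array(e); en=proj("top",W(p,[0,-170,105]))[0]-311
    if parts: print(a.mean(0),b.mean(0),a.std(0),b.std(0),e,en, proj("side",W(p,[0,-170,105])))
    return np.r_[a.ravel(),b.ravel(),e,en]
s=least_squares(res,[637,11,.06],loss="soft_l1"); res(s.x,1); print(s.x,np.degrees(s.x[2]))
p=s.x
for n,X in(("bank",bank(0,0,0)),("well",bank(0,0,12)),("slot",[0,-170,105])): print(n,W(p,X))
F=np.load("F.npz")
# orange block
for c,(x0,x1,y0,y1) in(("top",(270,315,115,165)),("side",(290,340,160,215))):
    f=F[c][y0:y1,x0:x1]; m=(f[...,2]-f[...,0]>70); m=m.astype(np.uint8)
    print(c,"orange rows:",[(y0+i,x0+int(np.flatnonzero(r)[0]),x0+int(np.flatnonzero(r)[-1])) for i,r in enumerate(m) if r.any()])
q=Ro.from_euler("z",-p[2]).as_matrix()@(np.array([642.,-90,0])-[p[0],p[1],0]); print(q)
# yellow
for c,(x0,x1,y0,y1) in(("top",(130,165,225,250)),("side",(145,172,170,205))):
    f=F[c][y0:y1,x0:x1]; m=(np.minimum(f[...,2],f[...,1])-f[...,0]>50)
    print(c,"yel rows:",[(y0+i,x0+int(np.flatnonzero(r)[0]),x0+int(np.flatnonzero(r)[-1])) for i,r in enumerate(m) if r.any()])
# predicted silhouettes for setter at guess
for z in(62,124): print(proj("top",[378,357,z]),proj("side",[378,357,z]))
b=F["top"][222:252,128:168]; b=np.clip(b,0,255).astype(np.uint8)
a=F["side"][165:215,135:185]; a=np.clip(a,0,255).astype(np.uint8)
t=F["top"][190:255,310:390]; t=np.clip(t,0,255).astype(np.uint8)
o=F["top"][115:165,265:320].clip(0,255).astype(np.uint8)
rs=lambda i,w,h:cv2.resize(i,(w,h),interpolation=cv2.INTER_CUBIC)
cv2.imwrite("pics/m.png",np.vstack([np.hstack([rs(b,400,300),rs(a,300,300)]),np.hstack([rs(t,369,300),rs(o,331,300)])]))
E
```

```text
[-0.3  0.1] [0.4 0.2] [0.1 0.1] [0.1 0.1] [ 0.8  0.3  0.5  0.5  0.5  0.7  0.4  0.9 -0.7 -1.1 -1.  -0.8 -0.6 -0.6] 0.05462138436149644 [328.8 208.4]
[639.6  11.4   0.1] 3.277715312105672
bank [562.8 127.2  75. ]
well [556.  126.8  84.8]
slot [ 649.3 -158.4  105. ]
top orange rows: [(124, 287, 291), (125, 287, 292), (126, 286, 292), (127, 286, 292), (128, 286, 292), (129, 286, 293), (130, 287, 293), (131, 287, 293), (132, 287, 293), (133, 287, 293), (134, 287, 293), (135, 287, 293), (136, 287, 293), (137, 287, 293), (138, 287, 293), (139, 287, 293), (140, 287, 294), (141, 286, 296), (142, 285, 296), (143, 285, 296), (144, 285, 296), (145, 285, 296), (146, 285, 296), (147, 285, 296), (148, 285, 296), (149, 286, 295), (150, 286, 294), (151, 287, 288)]
side orange rows: [(179, 320, 324), (180, 319, 325), (181, 317, 325), (182, 309, 324), (183, 307, 324), (184, 305, 322), (185, 304, 321), (186, 304, 320), (187, 305, 318), (188, 305, 317), (189, 304, 317), (190, 304, 317), (191, 304, 317), (192, 305, 317), (193, 309, 317), (194, 310, 317), (195, 310, 317), (196, 310, 317), (197, 310, 316), (198, 310, 316), (199, 310, 315), (200, 311, 314)]
[  -3.4 -101.3    0. ]
top yel rows: [(235, 140, 145), (236, 139, 146), (237, 139, 148), (238, 139, 148), (239, 139, 148), (240, 139, 146)]
side yel rows: [(170, 168, 171), (171, 168, 171), (172, 168, 171), (173, 169, 171), (174, 169, 171), (175, 169, 171), (176, 169, 171), (177, 169, 171), (178, 169, 171), (179, 170, 171), (180, 153, 171), (181, 153, 159), (182, 153, 159), (183, 153, 171), (184, 154, 159), (185, 154, 159), (186, 154, 159), (187, 154, 160), (188, 154, 160), (189, 154, 160), (190, 155, 160), (191, 155, 160), (192, 155, 160), (193, 156, 159), (195, 156, 160), (196, 157, 159)]
[148.1 238.3] [158.8 196.5]
[142.1 238.1] [156.4 180.6]
```

View pics/m.png

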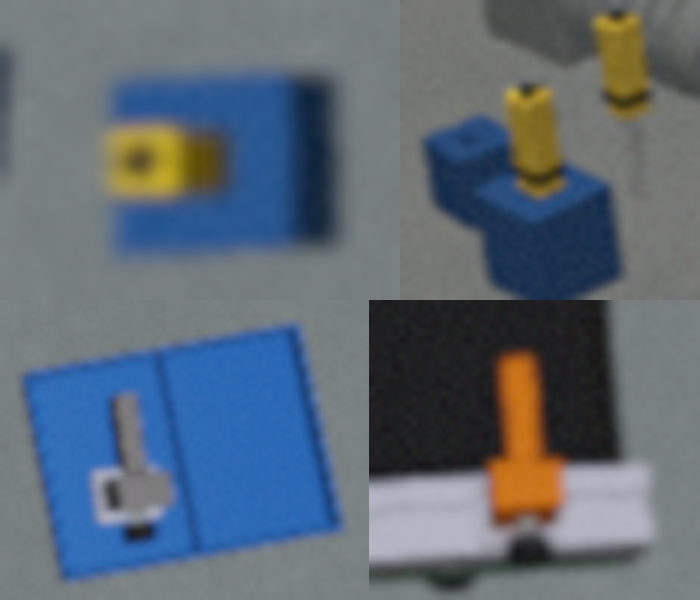

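Levers currently read off, on, off, on, off, so switches 1, 2 and 3 have to move. The setter sits in its stand at about (380, 358). The tray is turned about 11° and the conveyor about 3.3°.

```bash
cat >> h.py <<'E'
CY=np.radians(3.28); RC=Ro.from_euler("z",CY).as_matrix(); OC=np.array([639.6,11.4,0])
def conv(X): return RC@np.asarray(X,float)+OC
def orient(yaw,tilt=0):  # tool y ~ -/+ world y rotated by yaw; tilt leans the fingers forward
    return Ro.from_euler("z",yaw,degrees=True)*Ro.from_euler("y",-tilt,degrees=True)*Ro.from_matrix(np.diag([SX,-SX,-1.]))
SX=-1.
def step(pos,yaw,tilt=0,base=None):
    s=state(); P,R=(s["position"],Ro.from_rotvec(s["tcp_rot"])) if base is None else base
    T=orient(yaw,tilt); d=R.inv().apply(np.asarray(pos,float)-P)/10; w=np.degrees((R.inv()*T).as_rotvec())
    print("row",np.round(d,2).tolist(),np.round(w,1).tolist()); return np.asarray(pos,float),T
E
python3 - <<'E'
from h import *
np.set_printoptions(precision=2,suppress=True)
s=state(); print(Ro.from_rotvec(s["tcp_rot"]).as_matrix(),s["joint_pos"])
print("stop top",onz("top",[290.5,145.2],163),"in conv",RC.T@(onz("top",[290.5,145.2],163)-OC))
print("tray",onz("top",[363.4,219.6],26))
print("setter top",onz("top",[141.7,237.5],124),"stand",onz("top",[147.8,237.5],62))
a=step([380,358,200],1); step([380,358,79],1,0,a)
E
```

```text
[[-0.9   0.44 -0.  ]
 [ 0.44  0.9  -0.  ]
 [ 0.   -0.   -1.  ]] [-1.23  0.48  0.02  1.56 -0.01  1.11 -0.08]
stop top [645.36 -89.96 163.  ] in conv [  -0.05 -101.53  163.  ]
tray [ 428.62 -332.03   26.  ]
setter top [379.74 358.31 124.  ] stand [380.57 357.86  62.  ]
row [-18.56, -18.7, 2.27] [-0.0, -0.0, -26.9]
row [0.0, 0.0, 12.1] [0.0, 0.0, 0.0]
```

```bash
python3 -m creep '[[-18.56,-18.7,2.27,0,0,-26.9,5],[-18.56,-18.7,2.27,0,0,-26.9,5],[-18.56,-18.7,2.27,0,0,-26.9,5],[-18.56,-18.7,2.27,0,0,-26.9,5],[-18.56,-18.7,2.27,0,0,-26.9,5],[-18.56,-18.7,2.27,0,0,-26.9,5],[-18.56,-18.7,2.27,0,0,-26.9,5],[-18.56,-18.7,2.27,0,0,-26.9,5],[-18.56,-18.7,2.27,0,0,-26.9,5]]' 20
python3 - <<'E'
from h import *
step([380,358,79],1)
for c in("side","top"): cv2.imwrite(f"pics/{c}1.png",viewer.grab_frame(c))
a=cv2.imread("pics/top1.png")[190:270,100:200]; b=cv2.imread("pics/side1.png")[120:220,110:210]
cv2.imwrite("pics/g1.png",np.hstack([cv2.resize(a,(400,320)),cv2.resize(b,(400,320))]))
E
```

```text
time_s: 3.0
position: [380.4, 357.7, 200.3]
tcp_rot: [-0.025, 3.141, 0.001]
contact_force: [-0.2, -0.0, 0.4]
width: 50.0
finger_force: 0.0
row [0.05, 0.02, 12.13] [0.0, 0.0, -0.1]
```

View pics/g1.png

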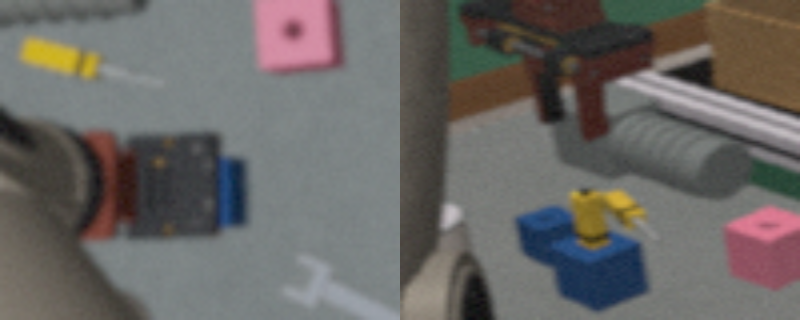

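The look-alike setter has tipped over by itself and lies at crop (90,65), clear of my path. The gripper is over the target handle, so I descend and grasp.

```bash
python3 -m creep '[[0,0,4,0,0,0,5],[0,0,8,0,0,0,5],[0,0,12.1,0,0,0,5],[0,0,12.1,0,0,0,5],[0,0,12.1,0,0,0,0],[0,0,12.1,0,0,0,0],[0,0,12.1,0,0,0,0],[0,0,12.1,0,0,0,0],[0,0,12.1,0,0,0,0],[0,0,12.1,0,0,0,0]]' 30
```

```text
time_s: 3.93
position: [380.9, 359.1, 80.8]
tcp_rot: [-0.028, 3.139, 0.004]
contact_force: [-0.5, -0.4, 7.5]
width: 19.7
finger_force: 30.0
```

```bash
python3 -m creep '[[0,0,-1,0,0,0,0],[0,0,-3,0,0,0,0],[0,0,-6,0,0,0,0],[0,0,-9,0,0,0,0],[0,0,-12,0,0,0,0],[0,0,-14,0,0,0,0]]'
```

```text
time_s: 4.43
position: [380.6, 358.4, 222.8]
tcp_rot: [-0.027, 3.139, 0.004]
contact_force: [0.7, -0.1, -0.8]
width: 20.0
finger_force: 30.0
```

```bash
cat >> h.py <<'E'
D=76.8
def tipgoal(x,y,z): return conv(bank(x,y,z+D))
def tip():
    s=state(); R=Ro.from_rotvec(s["tcp_rot"]).as_matrix(); T=s["position"]+D*R[:,2]
    q=RC.T@(T-OC)-[-70,120,75]; z=RC.T@R[:,2]
    f=RC.T@s["contact_force"]
    print("tip in bank",np.round([q@Bx,q[1],q@Bz],1),"axis",np.round([z@Bx,z[1],z@Bz],3),"force bank",np.round([f@Bx,f[1],f@Bz],1)); return T
E
python3 - <<'E'
from h import *
g=tipgoal(-12,24,60); print(g); step(g,3.28,35)
E
```

```text
[473.32519291 146.10716834 180.17708242]
row [-8.89, -21.4, 4.23] [-0.6, -34.9, -2.3]
```

```bash
python3 -m creep '[[-1.5,-3.5,0,-0.1,-6,-0.3,0],[-3,-7,0.5,-0.2,-12,-0.6,0],[-4.5,-11,1.5,-0.3,-18,-1,0],[-6,-14.5,2.5,-0.4,-24,-1.5,0],[-7.5,-18,3.5,-0.5,-30,-2,0],[-8.9,-21.4,4.2,-0.6,-34.9,-2.3,0],[-8.9,-21.4,4.2,-0.6,-34.9,-2.3,0],[-8.9,-21.4,4.2,-0.6,-34.9,-2.3,0],[-8.9,-21.4,4.2,-0.6,-34.9,-2.3,0]]'
python3 - <<'E'
from h import *
T=tip(); step(tipgoal(-12,24,30),3.28,35)
print("pred tip px",proj("top",T),proj("side",T))
F={c:np.mean([viewer.grab_frame(c).astype(float) for _ in range(2)],0).clip(0,255).astype(np.uint8) for c in("side","top")}
a=F["top"][150:210,180:260]; b=F["side"][150:210,200:280]
cv2.imwrite("pics/g2.png",np.hstack([cv2.resize(a,(400,300),interpolation=2),cv2.resize(b,(400,300),interpolation=2)]))
E
```

```text
time_s: 5.18
position: [473.1, 145.2, 177.9]
tcp_rot: [-0.075, 2.529, 0.02]
contact_force: [1.0, -0.5, -0.5]
width: 19.9
finger_force: 30.0
tip in bank [-13.5  23.   58.3] axis [ 0.001 -0.001 -1.   ] force bank [ 0.5 -0.6 -1. ]
row [-0.15, 0.09, 2.83] [-0.1, 0.1, 0.1]
pred tip px [212.55833142 191.25917386] [229.37259221 188.29233975]
```

View pics/g2.png

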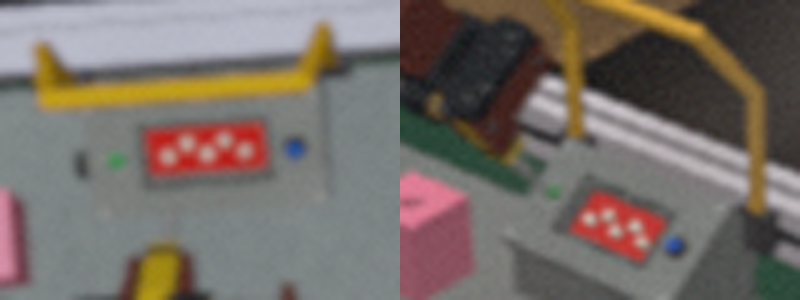

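Run:
```python
from h import *
r=np.load("F.npz"); out=[]
for c,(x0,y0) in(("top",(195,170)),("side",(210,170))):
    f=np.mean([viewer.grab_frame(c).astype(float) for _ in range(5)],0)
    d=np.abs(f-r[c]).mean(-1)[y0:y0+40,x0:x0+40]
    out.append(cv2.resize((d*5).clip(0,255).astype(np.uint8),(400,400),interpolation=cv2.INTER_CUBIC))
    cv2.circle(out[-1],tuple(int(v) for v in (proj(c,tip())-[x0,y0]+.5)*10),5,255,1)
cv2.imwrite("pics/d.png",np.hstack(out))
```

```text
tip in bank [-14.5  25.4  58. ] axis [-0.002  0.001 -1.   ] force bank [ 0.1 -0.4 -0.2]
tip in bank [-14.6  24.3  57.8] axis [-0.002 -0.    -1.   ] force bank [-0.  -0.3 -0.4]
```

View pics/d.png

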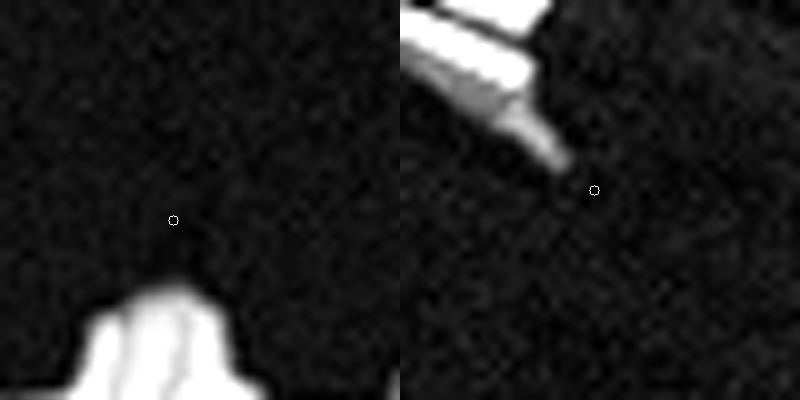

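The side difference image shows the shaft pointing at the predicted tip at crop (594,190), and its end fades out against the grey panel. I go down to the well's mouth.

```bash
python3 -m creep '[[-0.2,0,2,0,0,0,0],[-0.2,0,4,0,0,0,0],[-0.2,0,4.8,0,0,0,0],[-0.2,0,4.8,0,0,0,0],[-0.2,0,4.8,0,0,0,0],[-0.2,0,4.8,0,0,0,0]]'
python3 - <<'E'
from h import *
tip(); r=np.load("F.npz"); out=[]
for c,(x0,y0) in(("top",(200,165)),("side",(220,175))):
    f=np.mean([viewer.grab_frame(c).astype(float) for _ in range(4)],0)
    o=cv2.resize(f[y0:y0+30,x0:x0+40].clip(0,255).astype(np.uint8),(400,300),interpolation=cv2.INTER_CUBIC)
    d=np.abs(f-r[c]).mean(-1)[y0:y0+30,x0:x0+40]; d=cv2.cvtColor(cv2.resize((d*5).clip(0,255).astype(np.uint8),(400,300)),cv2.COLOR_GRAY2BGR)
    cv2.circle(d,tuple(int(v) for v in (proj(c,tip())-[x0,y0]+.5)*10),5,(0,0,255),1)
    out.append(np.vstack([o,d]))
cv2.imwrite("pics/g3.png",np.hstack(out))
E
```

```text
time_s: 6.38
position: [501.6, 147.4, 139.1]
tcp_rot: [-0.075, 2.532, 0.021]
contact_force: [-1.0, 1.0, 0.0]
width: 20.1
finger_force: 30.0
tip in bank [-12.5  23.6  10.1] axis [-0.002 -0.001 -1.   ] force bank [-0.7  1.   0.5]
tip in bank [-12.   23.6  10.2] axis [-0.001 -0.001 -1.   ] force bank [ 0.1 -0.8 -0.9]
tip in bank [-12.2  23.6   9.9] axis [-0.001 -0.001 -1.   ] force bank [-1.1 -0.4 -0.3]
```

View pics/g3.png

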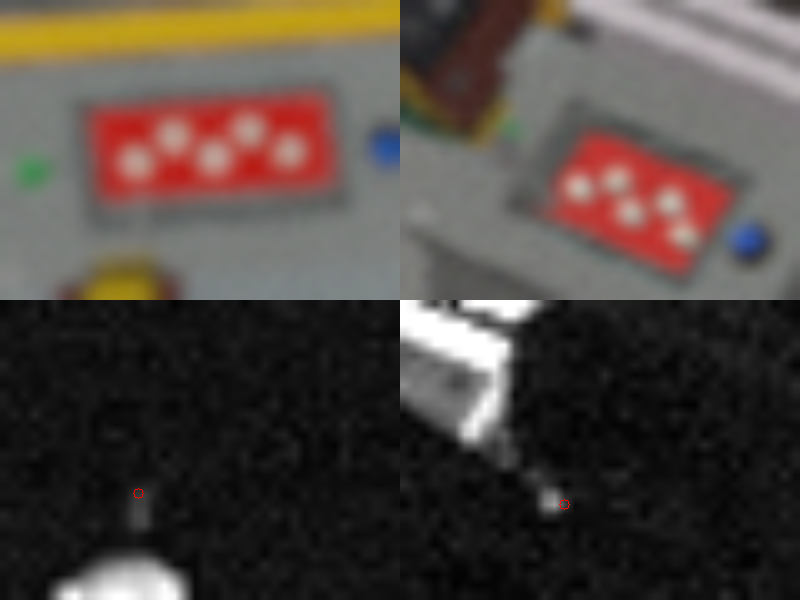

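Tip is at the well's mouth below lever 1 (top crop (140,195), lever at (135,160)). I insert it and push lever 1 up.

```bash
python3 -m creep '[[0,0.03,0.3,0,0,0,0],[0,0.03,0.65,0,0,0,0],[0,0.03,0.65,0,0,0,0],[0,0.03,0.65,0,0,0,0]]'; python3 -c "from h import *; tip()"; python3 -m creep '[[-0.3,0,0,0,0,0,0],[-0.6,0,0,0,0,0,0],[-0.9,0,0,0,0,0,0],[-1.1,0,0,0,0,0,0],[-1.15,0,0,0,0,0,0],[-1.15,0,0,0,0,0,0]]'; python3 -c "from h import *; tip()"
```

```text
time_s: 7.12
position: [505.5, 147.8, 133.0]
tcp_rot: [-0.075, 2.532, 0.02]
contact_force: [-0.4, -0.3, -1.3]
width: 19.9
finger_force: 30.0
tip in bank [-12.8  23.7   2.9] axis [-0.003 -0.001 -1.   ] force bank [-1.1 -0.3 -0.9]
time_s: 7.62
position: [515.5, 148.5, 140.5]
tcp_rot: [-0.074, 2.531, 0.021]
contact_force: [-0.7, -0.1, -0.5]
width: 20.1
finger_force: 30.0
tip in bank [-0.3 23.9  3.3] axis [-0.001 -0.001 -1.   ] force bank [-0.9 -0.  -0. ]
```

```bash
python3 -m creep '[[-0.1,0,0,0,0,0,0],[-0.2,0,0,0,0,0,0],[-0.2,0,0,0,0,0,0]]'
python3 - <<'E'
from h import *
tip(); out=[]
for c,(x0,y0) in(("top",(200,165)),("side",(220,175))):
    f=np.mean([viewer.grab_frame(c).astype(float) for _ in range(3)],0)
    out.append(cv2.resize(f[y0:y0+30,x0:x0+40].clip(0,255).astype(np.uint8),(400,300),interpolation=cv2.INTER_CUBIC))
cv2.imwrite("pics/g4.png",np.hstack(out))
E
```

```text
time_s: 7.87
position: [516.2, 148.4, 140.9]
tcp_rot: [-0.075, 2.533, 0.021]
contact_force: [-1.6, 0.2, -1.0]
width: 19.6
finger_force: 30.0
tip in bank [ 0.4 23.8  3.2] axis [-0.003 -0.001 -1.   ] force bank [-1.9  0.3  0.1]
```

View pics/g4.png

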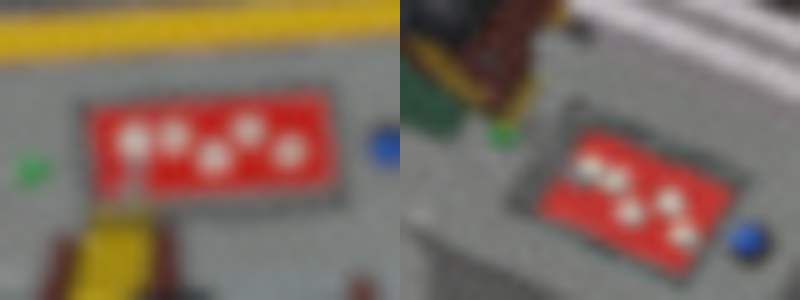

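Lever 1 is now up, level with lever 2 (top crop (135,140)). Next is switch 3.

```bash
python3 -m creep '[[0.6,0,0,0,0,0,0],[1.24,0,0,0,0,0,0],[1.24,0,-0.8,0,0,0,0],[1.24,-1.2,-0.8,0,0,0,0],[1.24,-2.38,-0.8,0,0,0,0],[1.24,-2.38,-0.8,0,0,0,0],[1.24,-2.38,-0.4,0,0,0,0],[1.24,-2.38,0,0,0,0,0],[1.24,-2.38,0,0,0,0,0]]'; python3 -c "from h import *; tip()"; python3 -m creep '[[-0.3,0,0,0,0,0,0],[-0.6,0,0,0,0,0,0],[-0.9,0,0,0,0,0,0],[-1.1,0,0,0,0,0,0],[-1.27,0,0,0,0,0,0],[-1.27,0,0,0,0,0,0]]'; python3 -c "from h import *; tip()"
```

```text
time_s: 8.92
position: [508.5, 124.6, 134.1]
tcp_rot: [-0.074, 2.531, 0.021]
contact_force: [-0.8, -0.3, -1.2]
width: 20.1
finger_force: 30.0
tip in bank [-10.8   0.4   2.9] axis [-0.002 -0.001 -1.   ] force bank [-1.4 -0.2 -0.5]
time_s: 9.42
position: [517.7, 124.9, 141.1]
tcp_rot: [-0.075, 2.533, 0.021]
contact_force: [-3.1, 1.2, -2.2]
width: 19.8
finger_force: 30.0
tip in bank [0.7 0.2 3.3] axis [-0.003 -0.001 -1.   ] force bank [-3.8  1.4 -0.1]
```

```bash
python3 -m creep '[[0.3,0,0,0,0,0,0],[0.3,0,-0.8,0,0,0,0],[0.3,0,-1.7,0,0,0,0],[-0.5,0.6,-1.7,0,0,0,0],[-1.33,1.18,-1.7,0,0,0,0],[-1.33,1.18,-1.7,0,0,0,0],[-1.33,1.18,-1.0,0,0,0,0],[-1.33,1.18,-1.0,0,0,0,0]]'
python3 - <<'E'
from h import *
tip(); r=np.load("F.npz")
for c in("top","side"):
    f=np.mean([viewer.grab_frame(c).astype(float) for _ in range(4)],0)
    for i,(y,x0,x1) in enumerate(zip((24,12,0,-12,-24),(-4,)*5,(4,)*5)):
        v=[]
        for x in(x0,x1):
            u=proj(c,conv(bank(x,y,5)))+([.3,-.1] if c=="top" else [-.4,-.2])
            p=cv2.getRectSubPix(f.astype(np.float32),(3,3),tuple(map(float,u))).reshape(-1,3).mean(0); v.append(int(p[1]))
        print(c,i+1,"green level off/on pos",v)
E
```

```text
time_s: 10.08
position: [522.9, 136.5, 156.7]
tcp_rot: [-0.074, 2.532, 0.02]
contact_force: [-0.1, -0.2, -0.1]
width: 19.6
finger_force: 30.0
tip in bank [14.5 11.5 12.7] axis [-0.002 -0.002 -1.   ] force bank [-0.2 -0.2  0. ]
top 1 green level off/on pos [96, 137]
top 2 green level off/on pos [91, 98]
top 3 green level off/on pos [65, 112]
top 4 green level off/on pos [66, 116]
top 5 green level off/on pos [113, 66]
side 1 green level off/on pos [72, 128]
side 2 green level off/on pos [77, 132]
side 3 green level off/on pos [75, 128]
side 4 green level off/on pos [80, 132]
side 5 green level off/on pos [126, 82]
```

```bash
python3 -m creep '[[0,0.03,0.4,0,0,0,0],[0,0.03,0.93,0,0,0,0],[0,0.03,0.93,0,0,0,0],[0,0.03,0.93,0,0,0,0]]'; python3 -c "from h import *; tip()"; python3 -m creep '[[0.3,0,0,0,0,0,0],[0.6,0,0,0,0,0,0],[0.9,0,0,0,0,0,0],[1.1,0,0,0,0,0,0],[1.1,0,0,0,0,0,0]]'; python3 -c "from h import *; tip()"
```

```text
time_s: 10.82
position: [527.9, 137.4, 149.4]
tcp_rot: [-0.075, 2.532, 0.02]
contact_force: [0.2, -0.1, -1.3]
width: 19.7
finger_force: 30.0
tip in bank [14.4 12.1  3.8] axis [-0.002 -0.001 -1.   ] force bank [-0.6 -0.1 -1.2]
time_s: 11.23
position: [518.6, 136.9, 143.1]
tcp_rot: [-0.075, 2.532, 0.02]
contact_force: [-0.6, 0.1, -0.7]
width: 20.0
finger_force: 30.0
tip in bank [ 3.1 12.1  4. ] axis [-0.002 -0.001 -1.   ] force bank [-0.9  0.1 -0.2]
```

```bash
python3 -m creep '[[0.15,0,0,0,0,0,0],[0.15,0,0,0,0,0,0]]'
cat >> h.py <<'E'
def levers():
  for c in("top","side"):
    f=np.mean([viewer.grab_frame(c).astype(float) for _ in range(3)],0); o=[]
    for y in(24,12,0,-12,-24):
        v=[]
        for x in(-4,4):
            u=proj(c,conv(bank(x,y,5)))+([.3,-.1] if c=="top" else [-.4,-.2])
            p=cv2.getRectSubPix(f.astype(np.float32),(3,3),tuple(map(float,u))).reshape(-1,3).mean(0); v.append(int(p[1]))
        o.append(v)
    print(c,o)
E
python3 -c "from h import *; tip(); levers()"
```

```text
time_s: 11.4
position: [518.2, 136.9, 142.8]
tcp_rot: [-0.075, 2.531, 0.02]
contact_force: [0.9, -0.1, 0.5]
width: 20.0
finger_force: 30.0
tip in bank [ 2.8 12.2  4. ] axis [-0.001 -0.001 -1.   ] force bank [ 1.  -0.2 -0.1]
top [[82, 137], [110, 74], [67, 111], [66, 118], [113, 65]]
side [[76, 91], [127, 94], [79, 123], [81, 132], [126, 81]]
```

```bash
python3 -m creep '[[-0.2,0,0,0,0,0,0],[-0.2,0,-1.5,0,0,0,0],[-0.2,0,-4,0,0,0,0],[0,0,-7,0,0,0,0],[0,0,-8,0,0,0,0],[0,0,-8,0,0,0,0]]'
python3 - <<'E'
from h import *
levers(); tip(); step([380.6,358.4,222],1)
E
```

```text
time_s: 12.2
position: [471.4, 134.7, 209.9]
tcp_rot: [-0.075, 2.529, 0.022]
contact_force: [-0.3, 0.2, -0.4]
width: 19.8
finger_force: 30.0
top [[83, 137], [141, 83], [67, 112], [66, 117], [113, 66]]
side [[81, 124], [125, 92], [80, 125], [81, 133], [126, 83]]
tip in bank [ 1.3 11.9 82.9] axis [-0.004 -0.002 -1.   ] force bank [-0.7 -0.1 -0.6]
row [5.53, 22.92, -5.76] [0.6, 34.8, 2.3]
```

Code is on, off, on, on, off. I take the tool back to its stand.

```bash
python3 -m creep '[[0.9,3.8,-1,0.1,6,0.4,0],[1.8,7.6,-2,0.2,12,0.8,0],[2.7,11.4,-3,0.3,18,1.2,0],[3.6,15.2,-4,0.4,24,1.6,0],[4.5,19,-5,0.5,30,2,0],[5.5,22.9,-5.8,0.6,34.8,2.3,0],[5.5,22.9,-5.8,0.6,34.8,2.3,0],[5.5,22.9,-5.8,0.6,34.8,2.3,0],[5.5,22.9,-5.8,0.6,34.8,2.3,0]]'
python3 - <<'E'
from h import *
s=state(); print(Ro.from_rotvec(s["tcp_rot"]).as_matrix()[:,2]); 
a=step([380.6,358.4,160],1); s=[state()["position"] for _ in range(1)];print(s)
# observe tip in side/top vs reference
T=np.array(state()["position"])+D*Ro.from_rotvec(state()["tcp_rot"]).as_matrix()[:,2]; print(T,proj("side",T),proj("top",T))
for c in("top","side"):
    print(c,[(np.round(x["at"],1).tolist(),round(x["p"],2)) for x in viewer.landmark_of(c,"setter")] if viewer.grab_frame(c) is not None else 0)
E
```

```text
time_s: 13.25
position: [380.0, 359.7, 222.2]
tcp_rot: [0.032, -3.141, 0.002]
contact_force: [-0.5, -0.4, 0.1]
width: 20.1
finger_force: 30.0
[-4.17196665e-04 -9.74294292e-04 -9.99999438e-01]
row [-0.06, -0.12, 6.22] [-0.1, -0.0, 0.2]
[array([379.98138   , 359.66647321, 222.2088015 ])]
[379.94933929 359.59164741 145.40884464] [155.60318499 174.493525  ] [139.06309037 237.3364362 ]
top [([123.8, 207.5], 0.74)]
side [([168.8, 187.8], 0.58), ([151.9, 159.9], 0.57)]
```

```bash
python3 -m creep '[[-0.06,-0.12,3,0,0,0,0],[-0.06,-0.12,6,0,0,0,0],[-0.06,-0.12,7.8,0,0,0,0],[-0.06,-0.12,7.8,0,0,0,0],[-0.06,-0.12,8.3,0,0,0,0],[-0.06,-0.12,8.8,0,0,0,0],[-0.06,-0.12,9.3,0,0,0,0],[-0.06,-0.12,9.8,0,0,0,0]]'
```

```text
time_s: 14.12
position: [382.0, 357.6, 126.3]
tcp_rot: [-0.027, 3.138, 0.002]
contact_force: [0.2, 0.3, -0.3]
width: 19.9
finger_force: 30.0
```

Tip is in the hole (z≈50) with no contact force. I lower it the rest of the way to TCP z≈81.

```bash
python3 -m creep '[[0.06,0.06,1,0,0,0,0],[0.06,0.06,2,0,0,0,0],[0.06,0.06,3,0,0,0,0],[0.06,0.06,4,0,0,0,0],[0.06,0.06,4.4,0,0,0,0],[0.06,0.06,4.5,0,0,0,0],[0.06,0.06,4.5,0,0,0,0]]'
```

```text
time_s: 14.7
position: [380.4, 357.1, 80.6]
tcp_rot: [-0.028, 3.141, -0.004]
contact_force: [-3.6, -4.2, 8.6]
width: 19.7
finger_force: 30.0
```

```bash
python3 -m creep '[[0,0,0,0,0,0,5],[0,0,0,0,0,0,5],[0,0,0,0,0,0,5],[0,0,0,0,0,0,5],[0,0,-2,0,0,0,5],[0,0,-5,0,0,0,5],[0,0,-9,0,0,0,5],[0,0,-13,0,0,0,5],[0,0,-16,0,0,0,6],[0,0,-18,0,0,0,6]]'
python3 - <<'E'
from h import *
for c in("top","side"):
    f=viewer.grab_frame(c); cv2.imwrite(f"pics/{c}2.png",f)
    for n in("setter_mid","stop"): print(c,n,[(np.round(x["at"],1).tolist(),round(x["p"],2)) for x in viewer.landmark_of(c,n)][:3])
f=viewer.grab_frame("side").astype(float)[170:205,145:167]
m=(np.minimum(f[...,2],f[...,1])-f[...,0]>50); print([(170+i,145+int(np.flatnonzero(r)[0]),145+int(np.flatnonzero(r)[-1])) for i,r in enumerate(m) if r.any()])
print(state()["width"])
g=conv([0,-101.5,200]); a=step(g,3.28); print(g)
E
```

```text
time_s: 15.53
position: [381.2, 358.9, 264.2]
tcp_rot: [-0.028, 3.137, 0.005]
contact_force: [1.0, 0.2, -0.1]
width: 58.4
finger_force: 0.0
top setter_mid [([112.8, 205.6], 0.49), ([145.9, 236.3], 0.41)]
top stop [([288.2, 148.4], 0.84)]
side setter_mid [([165.0, 184.0], 0.62), ([159.8, 185.3], 0.5)]
side stop [([310.3, 201.3], 0.93)]
[(180, 158, 165), (181, 153, 166), (182, 153, 166), (183, 154, 166), (184, 154, 166), (185, 154, 166), (186, 154, 166), (187, 154, 166), (188, 154, 166), (189, 155, 166), (190, 155, 160), (191, 155, 160), (192, 155, 160), (193, 156, 160), (194, 157, 158), (196, 158, 160)]
59.73050257986645
row [-25.75, -45.14, 5.97] [-0.1, -0.0, -2.3]
[645.40737695 -89.93372772 200.        ]
```

```bash
python3 -m creep '[[-2,-45,-2,0,0,-2.3,7],[-3,-45,-2,0,0,-2.3,7],[-5,-45,-2,0,0,-2.3,7],[-6,-45,-2,0,0,-2.3,7],[-7,-45,-2,0,0,-2.3,7],[-8,-45,-2,0,0,-2.3,7],[-9,-45,-2,0,0,-2.3,7],[-10,-45,-2,0,0,-2.3,7],[-11,-45,-2,0,0,-2.3,7],[-12,-45,-2,0,0,-2.3,7]]'; python3 -m creep '[[-6,0,0,0,0,0,7],[-10,0,2,0,0,0,7],[-13,0,4,0,0,0,7],[-13,0,6,0,0,0,7],[-13,0,6,0,0,0,7],[-13,0,6,0,0,0,7]]';  python3 - <<'E'
from h import *
a=step(conv([0,-101.5,200]),3.28); step(conv([0,-101.5,122]),3.28)
s=state();print(RC.T@(s["position"]-OC))
E
```

```text
time_s: 16.72
position: [480.6, -44.5, 277.7]
tcp_rot: [0.09, -3.14, 0.001]
contact_force: [0.7, 0.2, -0.1]
width: 69.8
finger_force: 0.0
time_s: 17.22
position: [609.7, -34.3, 215.7]
tcp_rot: [0.091, -3.135, -0.001]
contact_force: [-0.3, -0.1, 0.5]
width: 70.0
finger_force: 0.0
row [-3.25, -5.76, 1.55] [0.0, -0.3, 0.1]
row [-3.29, -5.77, 9.35] [0.0, -0.3, 0.1]
[-32.46229851 -43.92447651 215.68144893]
```

```bash
python3 -m creep '[[-3.27,-4,1.5,0,-0.3,0,7],[-3.27,-5.77,1.5,0,-0.3,0,7],[-3.27,-5.77,1.5,0,-0.3,0,7],[-3.27,-5.77,1.5,0,-0.3,0,7],[-3.27,-5.77,4,0,-0.3,0,7],[-3.27,-5.77,6.5,0,-0.3,0,7],[-3.27,-5.77,9.2,0,-0.3,0,7],[-3.27,-5.77,9.2,0,-0.3,0,7],[-3.27,-5.77,9.2,0,-0.3,0,7]]'
python3 - <<'E'
from h import *
s=state();print(RC.T@(s["position"]-OC),np.degrees((Ro.from_rotvec(s["tcp_rot"]).inv()*orient(3.28)).as_rotvec()))
for c in("top","side"):
    f=viewer.grab_frame(c); cv2.imwrite(f"pics/{c}3.png",f)
E
python3 -m creep '[[0,0,0,0,0,0,3],[0,0,0,0,0,0,3],[0,0,0,0,0,0,3],[0,0,0,0,0,0,3],[0,0,0,0,0,0,3],[0,0,0,0,0,0,3],[0,0,0,0,0,0,3]]' 20
```

```text
time_s: 17.97
position: [646.2, -89.1, 127.2]
tcp_rot: [-0.092, 3.135, 0.001]
contact_force: [-0.4, 0.8, -0.1]
width: 69.7
finger_force: 0.0
[   0.80704927 -100.70260495  127.19014135] [0.03094355 0.27241912 0.09637958]
time_s: 18.65
position: [647.5, -90.3, 127.2]
tcp_rot: [-0.09, 3.133, -0.0]
contact_force: [0.1, 0.4, 2.3]
width: 35.9
finger_force: 20.0
```

```bash
python3 -m creep '[[0,-0.8,0,0,0,0,3],[0,-2,0,0,0,0,3],[0,-3,0,0,0,0,3],[0,-4,0,0,0,0,3],[0,-5,0,0,0,0,3]]' 25; python3 -m creep '[[0,-1.2,0,0,0,0,3],[0,-2.4,0,0,0,0,3],[0,-3.6,0,0,0,0,3],[0,-4.8,0,0,0,0,3],[0,-6,0,0,0,0,3],[0,-6,0,0,0,0,3]]'; python3 -c "
from h import *
s=state();print(RC.T@(s['position']-OC),RC.T@s['contact_force'])"
```

```text
time_s: 19.07
position: [650.5, -141.5, 127.1]
tcp_rot: [-0.089, 3.133, 0.0]
contact_force: [-0.4, 3.8, 3.0]
width: 36.0
finger_force: 25.0
time_s: 19.57
position: [652.2, -205.9, 125.8]
tcp_rot: [-0.082, 3.136, -0.005]
contact_force: [0.3, -0.8, -2.8]
width: 36.0
finger_force: 25.0
[ 1.60062084e-01 -2.17626063e+02  1.25841973e+02] [ 0.2136463  -0.83088073 -2.82546952]
```

```bash
python3 -m creep '[[0,0,-2,0,0,0,3],[0,0,-5,0,0,0,3],[0,0,-8,0,0,0,3],[0,0,-8,0,0,0,3]]'
python3 - <<'E'
from h import *
step([411,-335,140],11)
for c in("top","side"):
    viewer.grab_frame(c); print(c,[(np.round(x["at"],1).tolist(),round(x["p"],2)) for x in viewer.landmark_of(c,"stop")],[(np.round(x["at"],1).tolist(),round(x["p"],2)) for x in viewer.landmark_of(c,"tray_free")])
s=state()["position"];print(s,proj("side",s-[0,0,34.7]),proj("top",s-[0,0,34.7]))
E
```

```text
time_s: 19.9
position: [656.2, -201.1, 213.1]
tcp_rot: [-0.09, 3.125, -0.004]
contact_force: [1.5, 0.3, -0.2]
width: 35.8
finger_force: 25.0
row [25.35, -11.94, 6.96] [-0.2, 0.9, -7.7]
top [([335.7, 233.7], 0.7), ([220.2, 182.0], 0.41), ([326.7, 141.8], 0.4)] [([151.0, 236.6], 0.65), ([148.8, 238.3], 0.29)]
side [([340.4, 191.9], 0.88)] [([329.9, 296.1], 0.93)]
[ 651.94735088 -199.88852051  204.80126574] [341.51215357 194.36840046] [327.7922544  141.88873001]
```

```bash
python3 -m creep '[[4,-2,0,0,0,-1.5,3],[7.5,-3.5,0,0,0,-2.5,3],[11,-5.2,1,0,0,-4,3],[14.5,-6.8,2,0,0,-5,3],[18,-8.5,3.5,0,0,-6,3],[21.5,-10.2,5,0,0,-7.5,3],[25.1,-11.9,6.5,0,0,-7.7,3],[25.1,-11.9,6.5,0,0,-7.7,3],[25.1,-11.9,6.5,0,0,-7.7,3],[25.1,-11.9,6.5,0,0,-7.7,3]]'
python3 - <<'E'
from h import *
for c in("top","side"):
    cv2.imwrite(f"pics/{c}4.png",viewer.grab_frame(c)); print(c,[(np.round(x["at"],1).tolist(),round(x["p"],2)) for x in viewer.landmark_of(c,"stop")],[(np.round(x["at"],1).tolist(),round(x["p"],2)) for x in viewer.landmark_of(c,"tray_free")])
step([411,-335,39],11)
s=state()["position"];print(s,proj("side",s-[0,0,34.7]))
E
```

```text
time_s: 21.03
position: [410.1, -333.0, 139.8]
tcp_rot: [-0.3, 3.121, 0.001]
contact_force: [0.7, -1.0, -2.0]
width: 35.8
finger_force: 25.0
top [] [([361.8, 220.1], 0.64)]
side [([326.0, 267.1], 0.95)] [([325.6, 294.7], 0.85)]
row [0.12, -0.21, 10.15] [-0.1, 0.4, 0.1]
[ 411.02505557 -332.71780317  140.4666814 ] [325.66929702 269.43719961]
```

```bash
python3 -m creep '[[0.05,-0.2,3,0,0.4,0,3],[0.05,-0.2,6,0,0.4,0,3],[0.05,-0.2,8,0,0.4,0,3],[0.05,-0.2,9,0,0.4,0,3],[0.05,-0.2,9.6,0,0.4,0,3],[0.05,-0.2,9.6,0,0.4,0,3],[0.05,-0.2,9.6,0,0.4,0,3]]'; python3 -m creep '[[0,0,0.2,0,0,0,3],[0,0,0.4,0,0,0,3],[0,0,0.4,0,0,0,3]]'
```

```text
time_s: 21.92
position: [411.2, -335.7, 45.0]
tcp_rot: [-0.302, 3.126, -0.003]
contact_force: [0.4, 0.0, -1.9]
width: 36.1
finger_force: 25.0
time_s: 22.17
position: [410.8, -335.6, 40.8]
tcp_rot: [-0.301, 3.127, -0.003]
contact_force: [-0.2, -0.6, -2.0]
width: 35.7
finger_force: 25.0
```

```bash
python3 -m creep '[[0,0,0.15,0,0,0,3],[0,0,0.15,0,0,0,3]]'; python3 -m creep '[[0,0,0.1,0,0,0,3],[0,0,0.1,0,0,0,3]]'; python3 -m creep '[[0,0,0.1,0,0,0,3],[0,0,0.1,0,0,0,3]]'
```

```text
time_s: 22.33
position: [410.5, -335.4, 38.9]
tcp_rot: [0.301, -3.127, 0.002]
contact_force: [-0.4, -0.6, -1.8]
width: 35.9
finger_force: 25.0
time_s: 22.5
position: [410.5, -335.5, 38.6]
tcp_rot: [0.301, -3.127, 0.002]
contact_force: [-2.5, 2.0, 7.0]
width: 35.9
finger_force: 25.0
time_s: 22.67
position: [410.6, -335.5, 38.6]
tcp_rot: [0.301, -3.127, 0.002]
contact_force: [-4.6, 3.2, 18.5]
width: 35.9
finger_force: 25.0
```

Foot is down on the tray floor at the predicted height. I ease off, release and back away.

```bash
python3 -m creep '[[0,0,-0.12,0,0,0,3],[0,0,-0.12,0,0,0,5.5],[0,0,-0.12,0,0,0,5.5],[0,0,-0.12,0,0,0,5.5],[0,0,-0.12,0,0,0,5.5],[0,0,-2,0,0,0,5.5],[0,0,-5,0,0,0,5.5],[0,0,-9,0,0,0,5.5],[0,0,-13,0,0,0,5.5],[0,0,-17,0,0,0,5.5]]'; python3 -m creep '[[0,8,-4,0,0,0,5.5],[0,16,-4,0,0,0,5.5],[0,16,-4,0,0,0,5.5],[0,16,-4,0,0,0,5.5],[0,16,-4,0,0,0,5.5],[0,16,-4,0,0,0,5.5]]'
python3 - <<'E'
from h import *
a=viewer.grab_frame("top"); b=viewer.grab_frame("side"); levers(); print(state()["width"])
cv2.imwrite("pics/end.png",np.vstack([cv2.resize(a[110:290,90:430],(560,296),interpolation=2),cv2.resize(b[110:330,100:390],(560,300)[:2],interpolation=2)]))
E
```

```text
time_s: 23.5
position: [410.0, -334.9, 208.3]
tcp_rot: [0.301, -3.126, 0.001]
contact_force: [0.4, -1.0, -0.2]
width: 54.8
finger_force: 0.0
time_s: 24.0
position: [380.0, -176.5, 247.2]
tcp_rot: [-0.307, 3.126, -0.004]
contact_force: [-0.6, -0.7, -0.5]
width: 55.5
finger_force: 0.0
top [[81, 134], [139, 81], [67, 110], [65, 114], [110, 64]]
side [[82, 126], [126, 93], [81, 126], [81, 135], [128, 84]]
54.794176919463396
```

View pics/end.png

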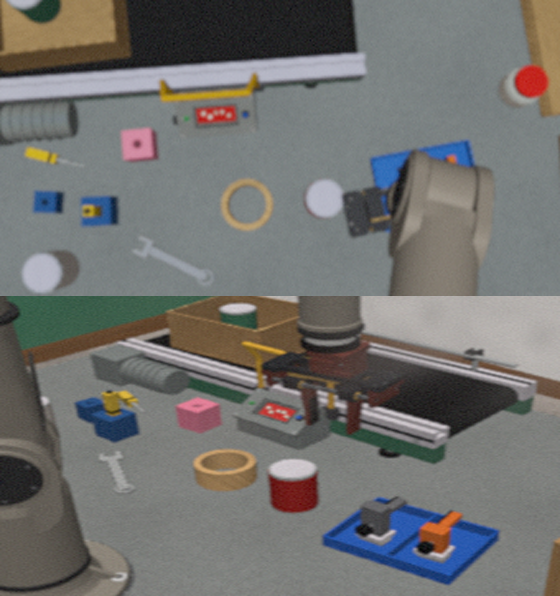

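The stop stands upright in the tray's empty half (side view, about (435,540)). The tool is in its stand at (110,405) and the bystanders haven't moved. Handing in.

```bash
python3 -c "from workcell import arm; print(arm.job_done())"
```

```text
the job is handed in; nothing more can be done
None
```

The job is handed in at about 24 s: the orange stop stands upright in the tray's empty half, the switches read on, off, on, on, off, and the setting tool is back in its stand; the look-alike setter tipped over early on without being touched.

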